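# Seat the ink mixer's turntable plate on its drive key

### The job

The aluminium turntable plate of the ink mixer has been put back after washing, but it sits high on its spindle because the notch in its rim is not over the red drive key. Push the plate round with a fingertip, either way (its three black pegs are there to push against), until the notch stands over the key, then press the plate down until it is fully home on the drive flange, and take the hand away. Do not lift the plate, and leave the jars, pots, tin and knife around it where they are.

Things in the scene. Friction and masses are not known exactly. Their poses are not given: they have to be found in the camera images.
- mixer: tabletop ink mixer, fixed: blue housing, deck 60 mm above the bench, from x -115 to 115 and y -255 to 115 mm. Origin on the bench under the turntable axis, z up, front panel at -x. At x 55, y -215 mm stands a 25 mm column, 350 mm tall; at height 300 mm an arm runs from it towards +x, with a stirring blade hanging at x 220 mm. On the axis a dark drive flange, 192 mm across, its top 74 mm above the bench
- drive_key (a point): the red drive key: a rigid, unmoving round-topped bar 10 mm wide lying radially on the drive flange at any angle round it, from 61 to 93 mm from the axis, 7 mm high above the flange; its outer 18 mm shows outside the plate's rim. This point is on top of it, 75 mm from the axis, 81 mm above the bench; x points outward
- notch (a point): mouth of the one notch in the rim of the aluminium turntable plate (disc 150 mm across, 8 mm thick): 75 mm from the axis, level with the plate's top face. The notch is 16 mm wide, reaches in to 56 mm from the axis, with a black tick painted behind it. x points outward. The plate sits loose on the spindle, turns endlessly with some friction (about 0.12 N m), and stays where it is left
- hub_top (a point): centre of the top of the plate's closed hub, a flat boss 46 mm across and 16 mm high in the middle of the plate; x towards the notch. 98 mm above the bench when home, 107.5 mm at the start. A sleeve gripped by an O-ring holds the plate up: pressing the hub down takes about 5 N, it stays where it is pushed. Unless the notch is over the key (within 3 mm at the rim) the rim catches on the key, and the plate stays high and tilted
- peg0 (a point): centre of the top of a black rubber peg that stands up from the plate (14 mm thick, 28 mm high above the plate's top face), one of three that hold a pot in place; 57 mm from the axis, 60 degrees anticlockwise (seen from above) from the notch. Turns with the plate
- peg1 (a point): the second such peg, opposite the notch (180 degrees)
- peg2 (a point): the third such peg, 60 degrees clockwise from the notch
- jar_blue_mid (a point): blue loose ink jar with a white screw lid, 80 mm across, 85 mm high; bystander; this point is its centre
- jar_yellow_mid (a point): yellow loose ink jar with a white screw lid, 80 mm across, 85 mm high; bystander; this point is its centre
- jar_plum_mid (a point): plum-coloured loose ink jar with a white screw lid, 80 mm across, 85 mm high; bystander; this point is its centre
- mixing_pot_mid (a point): loose, empty, open white plastic pot, 100 mm across the rim, 105 mm high; bystander; this point is on its axis half-way up
- tint_tin_mid (a point): loose small teal tin with a steel lid, 52 mm across, 45 mm high, standing on the mixer's deck beside the plate; bystander; this point is its centre
- brush_pot_mid (a point): loose steel pot with brushes standing in it, 76 mm across, about 175 mm high with the brushes; bystander; this point is on its axis 50 mm up
- ink_knife: loose ink knife (flat spatula with a handle), 220 mm long, lying on the bench; bystander; origin at its middle, on the underside

How it is judged:
At the end, for the whole second after the job is handed in: The plate is fully home and level (hub top less than 100.5 mm above the bench: within 2.5 mm of its seat on the drive flange; tilt under 0.04 rad) with the notch over the drive key (within 6 mm at the rim), and every jar, pot, tin and knife is within 25 mm of where it stood (height (world z) of hub_top below 0.1005 m and angle between hub_top's own z axis and vertical below 0.04 rad and horizontal distance between notch and drive_key below 0.006 m and distance of each of jar_blue_mid, jar_yellow_mid, jar_plum_mid, mixing_pot_mid, tint_tin_mid, brush_pot_mid, ink_knife from where it was at the start of the episode below 0.025 m); the robot touches nothing.
It fails at once if the plate is lifted (hub top over 114 mm above the bench; it starts at 107.5 mm) (height (world z) of hub_top above 0.114 m).
It fails at once if a jar, pot, tin or the knife is pushed away (over 25 mm) (distance of any of jar_blue_mid, jar_yellow_mid, jar_plum_mid, mixing_pot_mid, tint_tin_mid, brush_pot_mid, ink_knife from where it was at the start of the episode above 0.025 m).
It fails at once if a jar, pot or tin is tipped over (angle between any of jar_blue_mid, jar_yellow_mid, jar_plum_mid, mixing_pot_mid, tint_tin_mid, brush_pot_mid's own z axis and vertical above 0.4 rad).
It also fails if it takes over 67 s, if anything falls off the work surface, if the arm or the gripper's body presses on something with over 40 N, if the wrist force passes 120 N, or if a joint passes its speed limit or range.

### The arm

A 7-joint arm with a two-finger parallel gripper is mounted at the origin on the work surface. World frame = base frame: x ahead of the robot, y to its left, z up, the work surface at z = 0. Lengths are in m, angles in rad, forces in N, time in s.
With the tool pointing down it reaches from about 0.425 to 0.925 m from the base axis. Payload 6.8 kg.
Tool frame: the origin (TCP) lies midway between the tips of the shut fingers; the grasp point (between the pads) lies 19 mm behind it; z points along the fingers, y is the line along which they close (so a half turn about z gives the same grasp; the last joint's range is limited). The gripper opens to 85 mm and grips with 20 to 120 N. Pads are 22 mm wide; open, the fingers measure 114 mm over their backs; the gripper's body (76 mm by 85 mm) begins 54 mm behind the grasp point. The pads swing forward as they close: fully open they stand 13 mm farther back than shut.
Start: joints at [-1.255, 0.477, 0.022, 1.555, -0.011, 1.109, -0.083], TCP at [0.278, 0.615, 0.231] pointing down, gripper open.
Joint ranges: [-2.96, 2.96], [-0.34, 2.1], [-1.41, 1.46], [0.24, 2.44], [-1.37, 4.51], [0.17, 1.92], [-2.96, 2.96]. Speed limits (rad/s): [2.39, 2.39, 3.14, 3.14, 3.14, 3.14, 3.14].

### API

Orientations are given as a unit quaternion [w, x, y, z].
In Python, from station import bot gives the robot as it stands.
- The arm moves only by the tool jog_arm, never from a script. Its argument "rows" is a list of rows, each an object of numbers: "fingers": the finger opening in mm, from 0 to 85.4; "x", "y", "z": the shift along the tool's x, y, z in mm; "ax", "ay", "az": the turn, a rotation vector about the tool's x, y, z in degrees. A call has exactly 8 rows; each row shifts and turns the commanded pose from where the row before left it, along the tool's axes as they then stand; what a row does not reach is not made up. A row lasts 1/10 s, in which the tool goes at most 50 mm and 8.59 degrees, less where a joint would pass 70% of its speed; a pose out of reach is approached as far as the arm can. A call with a gripper value outside its range is refused whole. The fingers move at their own pace and stop on an object; "force" is the grip in N (left out, the last holds). Time passes only in rows, so rows that do not move let the fingers close, or fill a call up. It gives the time, the measured TCP pose, the force, the opening and the grip force at its end, in the units of the state.
- bot.get_obs(): the state, without advancing time (a new reading comes with each control period).
- bot.read_camera(name): name is "side" or "top" or "wrist"; returns a dict with "pixels" (384x512x3 uint8, red, green, blue), "vertical_fov" (degrees; the focal length in pixels is half the picture's height over the tangent of half this angle, whatever the lens; pixels are square), "cx", "cy" (the principal point, pixels), "world_from_camera" (4x4, takes a point from camera to world coordinates). Camera axes: x right, y down, z forward; pixel columns grow to the right and rows downward; lengths in m; the calibration is good to about 2 mm. A picture is of the moment at which its call begins. There is no depth.
- bot.hand_in(): hands the job in; it is judged then, once.
The state is a dict: "t": time; "q": joint angles; "joint_vel": joint speeds; "joint_torque": joint torques, N m; "eef_pos": TCP position; "tool_rot": TCP orientation; "contact_force": force on the tool from outside, world axes, zero at the start; "torque": the same for the moment, N m; "gripper_width": opening from 0.0 (shut) to 1.0 (fully open); "grasp_force": force on a finger pad.
Only numpy, scipy, OpenCV 4.12 (cv2) and the standard library are available. Lean on these libraries where they do the work, as an engineer would, in place of code of your own. Each camera call takes 0.05 s, during which the arm holds its last target. There are 200 camera calls.

## Working session

There is one attempt and no reset: what is moved stays moved. The work goes in short steps, Python scripts to look and compute and a tool call to move; the robot and the scene stay as the last step left them, time stands still between calls to the robot, and variables do not carry over. Pictures are saved under pics/ and viewed, at most 10 in all, crops included, and the job is handed in when it is done.

Besides the shell and the picture viewer there is one more tool, called by a JSON object that holds its "op" and its "data", one argument or row to a line. jog_arm: Moves the arm, as the interface text tells. Its arguments: {"type":"object","properties":{"rows":{"type":"array","items":{"type":"object","properties":{"fingers":{"type":"number"},"x":{"type":"number"},"y":{"type":"number"},"z":{"type":"number"},"ax":{"type":"number"},"ay":{"type":"number"},"az":{"type":"number"}}}},"force":{"type":"number"}},"required":["rows"]}

```bash
mkdir -p pics
cat > h.py <<'E'
import numpy as np, cv2
from station import bot
def cam(n,save=None):
    c=bot.read_camera(n); p=c['pixels']
    if save: cv2.imwrite('pics/'+save,cv2.cvtColor(p,cv2.COLOR_RGB2BGR))
    return c
def ray(c,u,v):
    f=192/np.tan(np.radians(c['vertical_fov'])/2); T=np.array(c['world_from_camera'])
    return T[:3,3],T[:3,:3]@np.array([(u-c['cx'])/f,(v-c['cy'])/f,1])
def onplane(c,u,v,z):
    o,d=ray(c,u,v); return o+d*(z-o[2])/d[2]
def proj(c,P):
    f=192/np.tan(np.radians(c['vertical_fov'])/2); T=np.array(c['world_from_camera'])
    q=T[:3,:3].T@(np.array(P)-T[:3,3]); return q[0]/q[2]*f+c['cx'],q[1]/q[2]*f+c['cy']
E
python3 - <<'E'
from h import *
a=cam('top')['pixels'];b=cam('side')['pixels']
cv2.imwrite('pics/a.png',cv2.resize(a,(800,600),interpolation=cv2.INTER_CUBIC)[:,:,::-1])
cv2.imwrite('pics/b.png',b[:,:,::-1])
o=bot.get_obs();print(o['eef_pos'],o['tool_rot'],o['t'])
for n in('top','side'):
    c=bot.read_camera(n);print(c['vertical_fov'],np.round(c['world_from_camera'],3))
E
```

```text
[0.27737141 0.61478961 0.23042831] [-1.25869571e-04  2.10326050e-01  9.77630950e-01 -8.13923620e-04] 0.1
49.42978459599623 [[ 0.006 -0.994  0.112  0.429]
 [-1.    -0.009 -0.021 -0.006]
 [ 0.021 -0.111 -0.994  1.134]
 [ 0.     0.     0.     1.   ]]
50.18669552985216 [[ 0.872 -0.277  0.404  0.14 ]
 [-0.489 -0.501  0.714 -0.756]
 [ 0.005 -0.82  -0.572  0.681]
 [ 0.     0.     0.     1.   ]]
```

View pics/a.png

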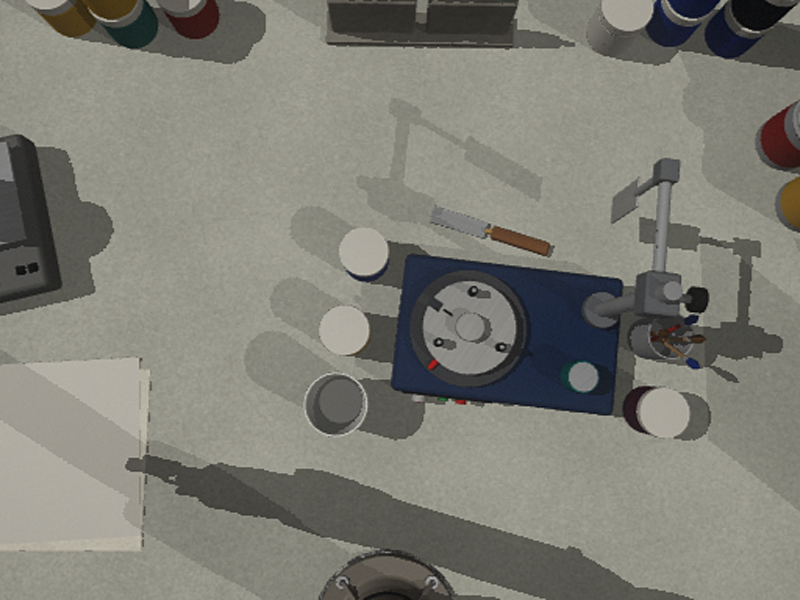

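View pics/b.png

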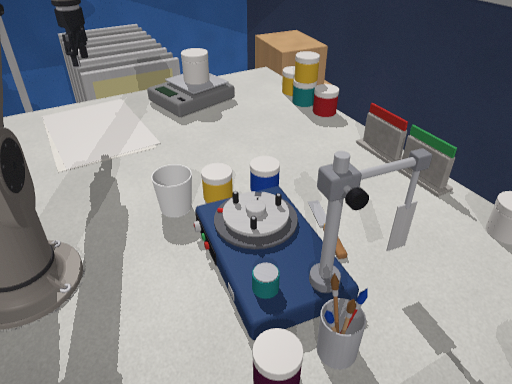

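The top view (800-wide) shows the plate centre near (470,327), the notch tick near (440,309), the red key near (433,364) and pegs near (473,291), (501,347) and (438,342). The tin is at (580,377). Next I'll measure them.

```bash
cat >> h.py <<'E'
def measure(c,zp=0.0915):
    p=c['pixels'];h=cv2.cvtColor(p,cv2.COLOR_RGB2HSV)
    red=((h[...,0]<8)|(h[...,0]>172))&(h[...,1]>150)&(h[...,2]>90)
    return h,red
E
python3 - <<'E'
from h import *
c=cam('top');h,red=measure(c)
n,l,s,ce=cv2.connectedComponentsWithStats(red.astype(np.uint8))
for i in range(1,n):
    if s[i,4]>5: print('red',s[i],ce[i],onplane(c,*ce[i],.081))
# plate bright grey region
m=((h[...,1]<60)&(h[...,2]>120)).astype(np.uint8)
n,l,s,ce=cv2.connectedComponentsWithStats(m)
i=l[200,285];print('plate',s[i],ce[i])
pts=cv2.findContours((l==i).astype(np.uint8),cv2.RETR_EXTERNAL,2)[0][0]
hull=cv2.convexHull(pts);e=cv2.fitEllipse(hull);print(e,onplane(c,*e[0],.0915))
p=c['pixels']
crop=cv2.resize(p[165:255,250:345],None,fx=6,fy=6,interpolation=cv2.INTER_CUBIC);cv2.imwrite('pics/c.png',crop[:,:,::-1])
E
```

```text
red [428 209   4   3   6] [429.5 210. ] [ 0.49355762 -0.46154414  0.081     ]
red [274 230   6   7  24] [276.33333333 232.75      ] [ 0.43345564 -0.07087791  0.081     ]
red [292 256   6   3  14] [294.42857143 256.92857143] [ 0.37365792 -0.11625953  0.081     ]
plate [    0     0   512   384 53227] [278.24675447 185.59621996]Traceback (most recent call last):
  File "<stdin>", line 11, in <module>
cv2.error: OpenCV(4.12.0) /io/opencv/modules/imgproc/src/shapedescr.cpp:361: error: (-201:Incorrect size of input array) There should be at least 5 points to fit the ellipse in function 'fitEllipseNoDirect'
```

Run:
```python
from h import *
c=cam('top');h,red=measure(c);p=c['pixels']
print(h[200:203,284:288].tolist())
m=((h[...,1]<60)&(h[...,2]>105)).astype(np.uint8)
n,l,s,ce=cv2.connectedComponentsWithStats(m)
best=[i for i in range(1,n) if 2000<s[i,4]<8000 and abs(ce[i][0]-301)<15 and abs(ce[i][1]-209)<15];print([s[i] for i in best])
if best:
    pts=cv2.findContours((l==best[0]).astype(np.uint8),cv2.RETR_EXTERNAL,2)[0][0]
    e=cv2.fitEllipse(cv2.convexHull(pts));print(e,onplane(c,*e[0],.0915))
crop=cv2.resize(p[165:255,250:345],None,fx=6,fy=6,interpolation=cv2.INTER_CUBIC);cv2.imwrite('pics/c.png',crop[:,:,::-1])
```

```text
[[[20, 11, 143], [30, 7, 113], [18, 24, 53], [0, 0, 23]], [[30, 7, 138], [23, 7, 142], [24, 10, 129], [20, 10, 76]], [[24, 9, 139], [30, 8, 125], [25, 12, 127], [17, 14, 125]]]
[array([ 271,  180,   59,   59, 2365], dtype=int32)]
((299.8775634765625, 209.2294158935547), (58.830848693847656, 59.393699645996094), 138.78512573242188) [ 0.49240453 -0.12921832  0.0915    ]
```

View pics/c.png

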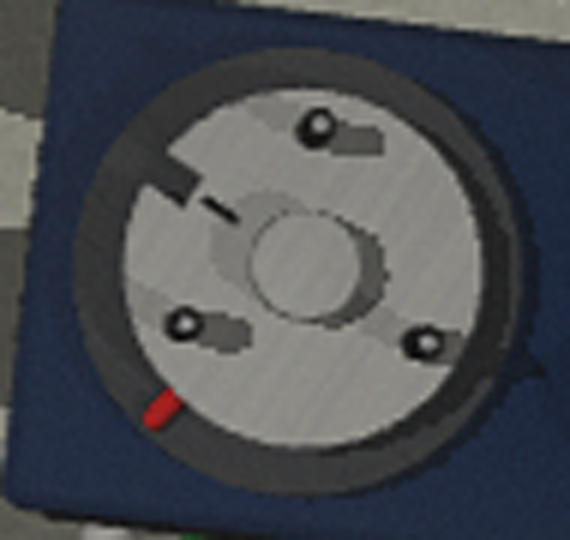

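The crop shows the plate centre at (301,265), the notch mouth near (158,172), the tick (203,196)–(238,220), peg tops (318,122), (184,322) and (427,341), and the key at (162,409).

Run:
```python
from h import *
c=cam('top')
A=onplane(c,299.9,209.2,.0915);print(A)
def f(n,u,v,z):
    P=onplane(c,250+u/6-.4,165+v/6-.4,z)-A;print(n,np.round((P+A)*1000),'r',np.round(np.hypot(P[0],P[1])*1000,1),'ang',np.round(np.degrees(np.arctan2(P[1],P[0])),1))
f('notch',162,175,.0915);f('tick1',203,196,.0915);f('tick2',238,220,.0915)
f('p0',318,122,.1195);f('p?',184,322,.1195);f('p',427,341,.1195);f('key',162,409,.081);f('hub',304,264,.1075)
c2=cam('wrist','w.png');print(bot.get_obs()['t'])
# housing pose: blue corners on deck z .06
h=cv2.cvtColor(c['pixels'],cv2.COLOR_RGB2HSV)
m=((h[...,0]>100)&(h[...,0]<125)&(h[...,1]>120)).astype(np.uint8)[140:270,240:410]
k=max(cv2.findContours(m,0,2)[0],key=cv2.contourArea).copy();r=cv2.boxPoints(cv2.minAreaRect(k))+[240,140]
for q in r: print(q,onplane(c,*q,.06).round(3))
# objects
for n,u,v,z in[('tin',580,377,.105),('blue',363,250,.085),('yel',344,329,.085),('pot',335,402,.105),('plum',662,412,.085),('brush',662,340,.1)]: print(n,onplane(c,u*.64,v*.64,z).round(3))
```

```text
[ 0.49247873 -0.12927503  0.0915    ]
notch [531. -71.  91.] r 70.0 ang 56.7
tick1 [522. -88.  91.] r 50.9 ang 54.3
tick2 [ 512. -103.   91.] r 33.2 ang 53.5
p0 [ 550. -133.  119.] r 58.1 ang -3.6
p? [468. -78. 119.] r 56.6 ang 115.2
p [ 461. -177.  119.] r 56.8 ang -123.2
key [433. -72.  81.] r 82.6 ang 135.7
hub [ 493. -128.  107.] r 1.1 ang 62.0
0.4
[318.42377472 253.14202881] [ 0.382 -0.18   0.06 ]
[331.65703583 176.3891449 ] [ 0.581 -0.216  0.06 ]
[401.54501343 188.438797  ] [ 0.551 -0.399  0.06 ]
[388.31176758 265.19168091] [ 0.353 -0.359  0.06 ]
tin [ 0.414 -0.303  0.105]
blue [0.617 0.042 0.085]
yel [0.488 0.071 0.085]
pot [0.373 0.081 0.105]
plum [ 0.359 -0.44   0.085]
brush [ 0.473 -0.438  0.1  ]
```

{"op": "jog_arm", "data": {
  "rows": [
    {"fingers": 0, "x": -28, "y": -30},
    {"fingers": 0, "x": -28, "y": -30},
    {"fingers": 0, "x": -28, "y": -30},
    {"fingers": 0, "x": -28, "y": -30},
    {"fingers": 0, "x": -28, "y": -30},
    {"fingers": 0, "x": -28, "y": -30},
    {"fingers": 0, "x": -28, "y": -30},
    {"fingers": 0, "x": -28, "y": -30}
  ]
}}

```text
invalid input
```

{"op": "jog_arm", "data": {
  "rows": [
    {"fingers": 0, "x": -28, "y": -30},
    {"fingers": 0, "x": -28, "y": -30},
    {"fingers": 0, "x": -28, "y": -30},
    {"fingers": 0, "x": -28, "y": -30},
    {"fingers": 0, "x": -28, "y": -30},
    {"fingers": 0, "x": -28, "y": -30},
    {"fingers": 0, "x": -28, "y": -30},
    {"fingers": 0, "x": -28, "y": -30}
  ]
}}

```text
invalid input
```

{"op": "jog_arm", "data": {
  "rows": [
    {"x": -28, "y": -30},
    {"x": -28, "y": -30},
    {"x": -28, "y": -30},
    {"x": -26, "y": -29},
    {"az": 8.5},
    {"az": 8.5},
    {"az": 8.5},
    {"az": 8.5}
  ]
}}

```text
invalid input
```

{"op": "jog_arm", "data": {
  "rows": [
    {"az": 8.5},
    {"az": 8.5},
    {"az": 8.5},
    {"az": 8.5},
    {"az": 8.5},
    {"az": 8.5},
    {"az": 8.5},
    {"az": 6.2}
  ]
}}

```text
invalid input
```

```bash
cat >> h.py <<'E'
A=np.array([.4925,-.1293])
def state():
    from scipy.spatial.transform import Rotation as R
    o=bot.get_obs();w=o['tool_rot'];M=R.from_quat([w[1],w[2],w[3],w[0]]).as_matrix();d=o['eef_pos'][:2]-A
    print('t',o['t'],'p',np.round(o['eef_pos']*1000,1),'r',np.hypot(*d)*1000,'ang',np.degrees(np.arctan2(d[1],d[0])),'yang',np.degrees(np.arctan2(M[1,1],M[0,1])),'z',M[:,2].round(3),'F',np.round(o['contact_force'],1),'q',np.round(o['q'],2))
    return o,M
E
python3 -c "
from h import *
o,M=state();T=np.array([.5397,-.1612,.102]);print(M.T@(T-o['eef_pos'])*1000)"
```

```text
t 0.4 p [277.6 615.2 231.2] r 774.9229330081895 ang 106.10354928294467 yang 65.71746332937198 z [-0. -0. -1.] F [0.2 0.5 0.2] q [-1.26  0.48  0.02  1.56 -0.01  1.11 -0.08]
[-558.24019838 -599.88956495  129.32953788]
```

{"op": "jog_arm", "data": {
  "rows": [
    {"fingers": 0, "x": -28, "y": -30, "z": 0, "ax": 0, "ay": 0, "az": 0},
    {"fingers": 0, "x": -28, "y": -30, "z": 0, "ax": 0, "ay": 0, "az": 0},
    {"fingers": 0, "x": -28, "y": -30, "z": 0, "ax": 0, "ay": 0, "az": 0},
    {"fingers": 0, "x": -28, "y": -30, "z": 0, "ax": 0, "ay": 0, "az": 0},
    {"fingers": 0, "x": -28, "y": -30, "z": 0, "ax": 0, "ay": 0, "az": 0},
    {"fingers": 0, "x": -28, "y": -30, "z": 0, "ax": 0, "ay": 0, "az": 0},
    {"fingers": 0, "x": -28, "y": -30, "z": 0, "ax": 0, "ay": 0, "az": 0},
    {"fingers": 0, "x": -28, "y": -30, "z": 0, "ax": 0, "ay": 0, "az": 0}
  ]
}}

```text
t: 1.2
eef_pos: [0.3834, 0.3028, 0.2316]
tool_rot: [0.0, 0.21, 0.978, 0.0]
contact_force: [1.1, 0.8, -0.5]
gripper_width: -0.001
grasp_force: 0.0
```

{"op": "jog_arm", "data": {
  "rows": [
    {"fingers": 0, "x": -28, "y": -30, "z": 0, "ax": 0, "ay": 0, "az": 0},
    {"fingers": 0, "x": -28, "y": -30, "z": 0, "ax": 0, "ay": 0, "az": 0},
    {"fingers": 0, "x": -28, "y": -30, "z": 0, "ax": 0, "ay": 0, "az": 0},
    {"fingers": 0, "x": -28, "y": -30, "z": 0, "ax": 0, "ay": 0, "az": 0},
    {"fingers": 0, "x": -28, "y": -30, "z": 0, "ax": 0, "ay": 0, "az": 0},
    {"fingers": 0, "x": -28, "y": -30, "z": 0, "ax": 0, "ay": 0, "az": 0},
    {"fingers": 0, "x": -28, "y": -30, "z": 0, "ax": 0, "ay": 0, "az": 0},
    {"fingers": 0, "x": -28, "y": -30, "z": 0, "ax": 0, "ay": 0, "az": 0}
  ]
}}

```text
t: 2.0
eef_pos: [0.489, -0.008, 0.2317]
tool_rot: [0.0, 0.21, 0.978, 0.0]
contact_force: [1.2, 0.1, -0.1]
gripper_width: -0.002
grasp_force: 0.0
```

{"op": "jog_arm", "data": {
  "rows": [
    {"fingers": 0, "x": -28, "y": -30, "z": 0, "ax": 0, "ay": 0, "az": 0},
    {"fingers": 0, "x": -28, "y": -30, "z": 0, "ax": 0, "ay": 0, "az": 0},
    {"fingers": 0, "x": -28, "y": -30, "z": 0, "ax": 0, "ay": 0, "az": 0},
    {"fingers": 0, "x": -26, "y": -29, "z": 0, "ax": 0, "ay": 0, "az": 0},
    {"fingers": 0, "x": 0, "y": 0, "z": 0, "ax": 0, "ay": 0, "az": 8.5},
    {"fingers": 0, "x": 0, "y": 0, "z": 0, "ax": 0, "ay": 0, "az": 8.5},
    {"fingers": 0, "x": 0, "y": 0, "z": 0, "ax": 0, "ay": 0, "az": 8.5},
    {"fingers": 0, "x": 0, "y": 0, "z": 0, "ax": 0, "ay": 0, "az": 8.5}
  ]
}}

```text
t: 2.8
eef_pos: [0.5399, -0.1603, 0.2314]
tool_rot: [0.0, 0.49, 0.872, 0.0]
contact_force: [-0.5, 0.4, -0.2]
gripper_width: -0.002
grasp_force: 0.0
```

{"op": "jog_arm", "data": {
  "rows": [
    {"fingers": 0, "x": 0, "y": 0, "z": 0, "ax": 0, "ay": 0, "az": 8.5},
    {"fingers": 0, "x": 0, "y": 0, "z": 0, "ax": 0, "ay": 0, "az": 8.5},
    {"fingers": 0, "x": 0, "y": 0, "z": 0, "ax": 0, "ay": 0, "az": 8.5},
    {"fingers": 0, "x": 0, "y": 0, "z": 0, "ax": 0, "ay": 0, "az": 8.5},
    {"fingers": 0, "x": 0, "y": 0, "z": 0, "ax": 0, "ay": 0, "az": 8.5},
    {"fingers": 0, "x": 0, "y": 0, "z": 0, "ax": 0, "ay": 0, "az": 8.5},
    {"fingers": 0, "x": 0, "y": 0, "z": 0, "ax": 0, "ay": 0, "az": 8.5},
    {"fingers": 0, "x": 0, "y": 0, "z": 0, "ax": 0, "ay": 0, "az": 6.2}
  ]
}}

```text
t: 3.6
eef_pos: [0.54, -0.16, 0.2314]
tool_rot: [-0.0, 0.884, 0.467, 0.0]
contact_force: [-0.4, -0.2, -0.7]
gripper_width: 0.0
grasp_force: 0.0
```

```bash
python3 -c "
from h import *
o,M=state();T=np.array([.5397,-.1612,.102]);print(M.T@(T-o['eef_pos'])*1000)"
```

```text
t 3.6 p [ 540.  -160.   231.4] r 56.516253411840125 ang -32.88985744084375 yang -34.284309932598035 z [ 0.  0. -1.] F [-0.4 -0.2 -0.7] q [-0.48  0.39  0.86  1.87 -0.34  1.04 -0.09]
[ -1.17786277   0.45408956 129.38507606]
```

{"op": "jog_arm", "data": {
  "rows": [
    {"fingers": 0, "x": -1, "y": 0, "z": 25, "ax": 0, "ay": 0, "az": 0},
    {"fingers": 0, "x": 0, "y": 0, "z": 30, "ax": 0, "ay": 0, "az": 0},
    {"fingers": 0, "x": 0, "y": 0, "z": 30, "ax": 0, "ay": 0, "az": 0},
    {"fingers": 0, "x": 0, "y": 0, "z": 20, "ax": 0, "ay": 0, "az": 0},
    {"fingers": 0, "x": 0, "y": 0, "z": 10, "ax": 0, "ay": 0, "az": 0},
    {"fingers": 0, "x": 0, "y": 0, "z": 9, "ax": 0, "ay": 0, "az": 0},
    {"fingers": 0, "x": 0, "y": 0, "z": 4, "ax": 0, "ay": 0, "az": 0},
    {"fingers": 0, "x": 0, "y": 0, "z": 0, "ax": 0, "ay": 0, "az": 0}
  ]
}}

```text
t: 4.4
eef_pos: [0.5396, -0.1611, 0.1035]
tool_rot: [0.0, 0.883, 0.47, 0.0]
contact_force: [0.5, -0.2, 0.0]
gripper_width: -0.001
grasp_force: 0.0
```

```bash
python3 -c "
from h import *
state();c=cam('top')['pixels'];s=cam('side')['pixels']
cv2.imwrite('pics/d.png',np.hstack([cv2.resize(c[150:270,230:360],None,fx=3,fy=3),cv2.resize(s[150:270,190:320],None,fx=3,fy=3)])[:,:,::-1])"
```

```text
t 4.4 p [ 539.6 -161.1  103.5] r 56.7730905132377 ang -34.0215964014877 yang -33.98084120278193 z [ 0. -0. -1.] F [ 0.5 -0.2  0. ] q [-0.36  0.55  0.72  1.97 -0.5   0.8   0.05]
```

View pics/d.png

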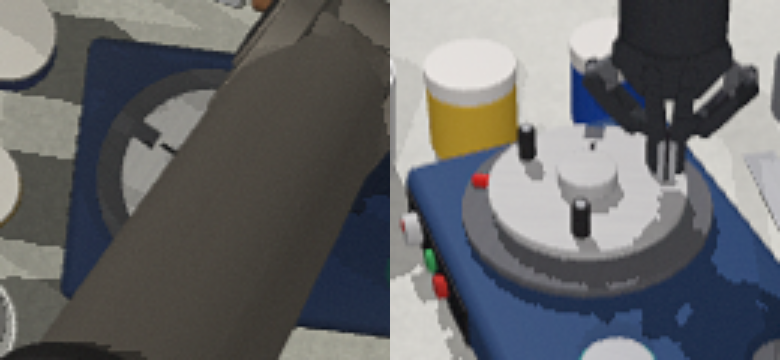

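The finger is down clear of the plate, behind peg2. Pushing round the arc.

{"op": "jog_arm", "data": {
  "rows": [
    {"fingers": 0, "x": 5, "y": -0.2, "z": 0, "ax": 0, "ay": 0, "az": -5},
    {"fingers": 0, "x": 5, "y": -0.2, "z": 0, "ax": 0, "ay": 0, "az": -5},
    {"fingers": 0, "x": 5, "y": -0.2, "z": 0, "ax": 0, "ay": 0, "az": -5},
    {"fingers": 0, "x": 5, "y": -0.2, "z": 0, "ax": 0, "ay": 0, "az": -5},
    {"fingers": 0, "x": 5, "y": -0.2, "z": 0, "ax": 0, "ay": 0, "az": -5},
    {"fingers": 0, "x": 5, "y": -0.2, "z": 0, "ax": 0, "ay": 0, "az": -5},
    {"fingers": 0, "x": 5, "y": -0.2, "z": 0, "ax": 0, "ay": 0, "az": -5},
    {"fingers": 0, "x": 5, "y": -0.2, "z": 0, "ax": 0, "ay": 0, "az": -5}
  ]
}}

```text
t: 5.3
eef_pos: [0.5499, -0.1243, 0.1044]
tool_rot: [0.002, 0.668, 0.744, 0.0]
contact_force: [1.2, -3.3, -1.0]
gripper_width: 0.003
grasp_force: 1.6
```

```bash
python3 -c "
from h import *
state()"
```

```text
t 5.3 p [ 549.9 -124.3  104.4] r 57.57925421493987 ang 4.9569106927423086 yang 6.16526067238724 z [ 0.003 -0.002 -1.   ] F [ 1.2 -3.3 -1. ] q [-0.3   0.5   0.54  1.96 -0.36  0.77  0.55]
```

{"op": "jog_arm", "data": {
  "rows": [
    {"fingers": 0, "x": 5, "y": -0.2, "z": 0, "ax": 0, "ay": 0, "az": -5},
    {"fingers": 0, "x": 5, "y": -0.2, "z": 0, "ax": 0, "ay": 0, "az": -5},
    {"fingers": 0, "x": 5, "y": -0.2, "z": 0, "ax": 0, "ay": 0, "az": -5},
    {"fingers": 0, "x": 5, "y": -0.2, "z": 0, "ax": 0, "ay": 0, "az": -5},
    {"fingers": 0, "x": 5, "y": -0.2, "z": 0, "ax": 0, "ay": 0, "az": -5},
    {"fingers": 0, "x": 5, "y": -0.2, "z": 0, "ax": 0, "ay": 0, "az": -5},
    {"fingers": 0, "x": 5, "y": -0.2, "z": 0, "ax": 0, "ay": 0, "az": -5},
    {"fingers": 0, "x": 5, "y": -0.2, "z": 0, "ax": 0, "ay": 0, "az": -5}
  ]
}}

```text
t: 6.1
eef_pos: [0.5338, -0.0881, 0.1046]
tool_rot: [0.002, 0.373, 0.928, 0.0]
contact_force: [4.0, -0.9, -0.5]
gripper_width: -0.001
grasp_force: 1.9
```

```bash
python3 -c "
from h import *
state();c=cam('top')['pixels'];s=cam('side')['pixels']
cv2.imwrite('pics/e.png',np.hstack([cv2.resize(c[150:270,230:360],None,fx=3,fy=3),cv2.resize(s[170:260,200:305],None,fx=4,fy=4)])[:,:,::-1])"
```

```text
t 6.1 p [533.8 -88.1 104.6] r 58.309335450705134 ang 44.921827889523435 yang 46.202477422813025 z [ 0.005 -0.001 -1.   ] F [ 4.  -0.9 -0.5] q [-0.24  0.44  0.36  2.01 -0.22  0.73  1.06]
```

View pics/e.png

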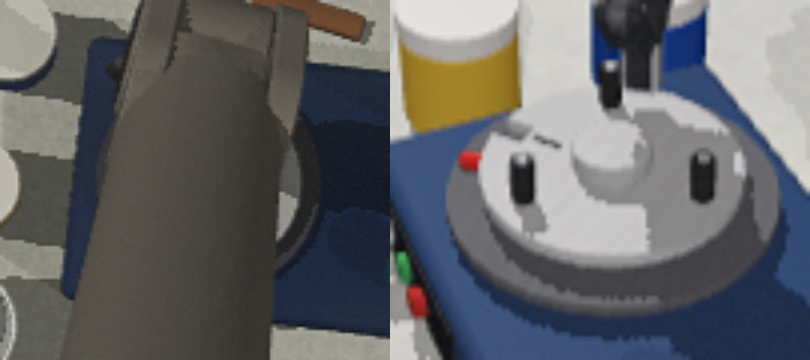

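The side view shows peg tops at about (611,66), (521,157) and (703,156), the notch at (512,129) and the key at (470,160). The plate has turned with the finger.

```bash
cat > ang.py <<'E'
from h import *
def f(c,n,u,v,z):
    P=onplane(c,u,v,z)[:2]-A;print(n,'r',np.round(np.hypot(*P)*1000,1),'ang',np.round(np.degrees(np.arctan2(P[1],P[0])),1))
E
python3 - <<'E'
from ang import *
c=cam('side')
g=lambda n,u,v,z:f(c,n,200+(u-390)/4-.4,170+v/4-.4,z)
g('p2',611,66,.1195);g('p0',521,157,.1195);g('p1',703,156,.1195);g('notch',512,129,.0915);g('tick',547,142,.0915);g('key',470,160,.081)
h,red=measure(c);ys,xs=np.nonzero(red[190:222,205:235]);print(len(xs),onplane(c,xs.mean()+205,ys.mean()+190,.0805),f(c,'key',xs.mean()+205,ys.mean()+190,.0805))
E
```

```text
p2 r 56.0 ang 64.8
p0 r 59.4 ang 179.2
p1 r 53.6 ang -59.5
notch r 69.1 ang 123.3
tick r 45.1 ang 124.7
key r 86.6 ang 140.0
key r 86.8 ang 139.6
19 [ 0.42641907 -0.0729931   0.0805    ] None
```

{"op": "jog_arm", "data": {
  "rows": [
    {"fingers": 0, "x": 2, "y": 0, "z": 0, "ax": 0, "ay": 0, "az": -2},
    {"fingers": 0, "x": 2, "y": 0, "z": 0, "ax": 0, "ay": 0, "az": -2},
    {"fingers": 0, "x": 2, "y": 0, "z": 0, "ax": 0, "ay": 0, "az": -2},
    {"fingers": 0, "x": 2, "y": 0, "z": 0, "ax": 0, "ay": 0, "az": -2},
    {"fingers": 0, "x": 2, "y": 0, "z": 0, "ax": 0, "ay": 0, "az": -2},
    {"fingers": 0, "x": 2, "y": 0, "z": 0, "ax": 0, "ay": 0, "az": -2},
    {"fingers": 0, "x": 2, "y": 0, "z": 0, "ax": 0, "ay": 0, "az": -2},
    {"fingers": 0, "x": 0, "y": 0, "z": 0, "ax": 0, "ay": 0, "az": 0}
  ]
}}

```text
t: 7.05
eef_pos: [0.5214, -0.0788, 0.1037]
tool_rot: [0.001, 0.258, 0.966, 0.0]
contact_force: [4.0, -0.4, 2.7]
gripper_width: 0.002
grasp_force: 1.8
```

{"op": "jog_arm", "data": {
  "rows": [
    {"fingers": 0, "x": -4, "y": 0, "z": 0, "ax": 0, "ay": 0, "az": 0},
    {"fingers": 0, "x": -4, "y": 0, "z": 0, "ax": 0, "ay": 0, "az": 0},
    {"fingers": 0, "x": 0, "y": 0, "z": -30, "ax": 0, "ay": 0, "az": 0},
    {"fingers": 0, "x": 0, "y": 0, "z": -30, "ax": 0, "ay": 0, "az": 0},
    {"fingers": 0, "x": 0, "y": 0, "z": -30, "ax": 0, "ay": 0, "az": 0},
    {"fingers": 0, "x": 0, "y": 0, "z": -30, "ax": 0, "ay": 0, "az": 0},
    {"fingers": 0, "x": 0, "y": 0, "z": 0, "ax": 0, "ay": 0, "az": 0},
    {"fingers": 0, "x": 0, "y": 0, "z": 0, "ax": 0, "ay": 0, "az": 0}
  ]
}}

```text
t: 7.85
eef_pos: [0.5273, -0.0831, 0.2231]
tool_rot: [-0.0, 0.259, 0.966, 0.0]
contact_force: [-0.8, 0.1, -0.6]
gripper_width: -0.003
grasp_force: 0.0
```

```bash
python3 -c "
from h import *
o,M=state();
for n,P in(('hub',[.4925,-.1293,.1075]),('key',[.433,-.072,.081])):print(n,M.T@(np.array(P)-o['eef_pos'])*1000,proj(bot.read_camera('wrist'),P))
c=cam('wrist')['pixels'];s=cam('side')['pixels']
cv2.imwrite('pics/f.png',np.hstack([c[:360],cv2.resize(s[180:270,205:277],None,fx=4,fy=4)])[:,:,::-1])"
```

```text
t 7.85 p [527.3 -83.1 223.1] r 57.87416812369813 ang 53.008530838261784 yang 60.00805715910741 z [-0.001  0.    -1.   ] F [-0.8  0.1 -0.6] q [-0.25  0.26  0.34  1.92 -0.1   0.98  1.19]
hub [  6.96430649 -57.42827981 115.58084763] (np.float64(193.62351945256253), np.float64(176.71920403651347))
key [ 87.11975422 -37.54041067 142.13959121] (np.float64(215.63156913609538), np.float64(87.96468800171874))
```

View pics/f.png

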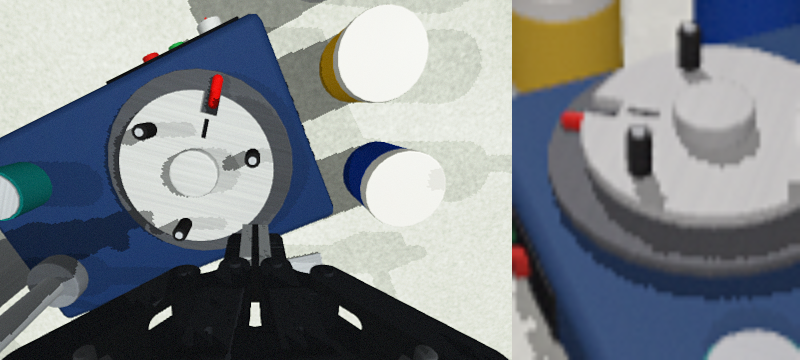

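The wrist view shows the red key at (216,75)–(213,108) partly inside the notch, the tick at (205,128) and the hub at (193,172). It's close, so I'll refine numerically.

```bash
cat > w.py <<'E'
from ang import *
c=cam('wrist');p=c['pixels'];h,red=measure(c)
red[:,:150]=0;red[:60]=0;red[130:]=0;red[:,260:]=0
m=((h[...,1]<60)&(h[...,2]>110)).astype(np.uint8)
n,l,s,ce=cv2.connectedComponentsWithStats(m);i=l[215,205];print(s[i])
pts=cv2.findContours((l==i).astype(np.uint8),0,2)[0]
hull=cv2.convexHull(np.vstack(pts));e=cv2.fitEllipse(hull);print(e)
C=onplane(c,*e[0],.0915)[:2];print('centre',C)
def ang(n,u,v,z):
    P=onplane(c,u,v,z)[:2]-C;print(n,np.round(np.hypot(*P)*1000,1),np.round(np.degrees(np.arctan2(P[1],P[0])),1))
ys,xs=np.nonzero(red);ang('red',xs.mean(),ys.mean(),.080)
for a,b in((60,85),(85,98),(98,115)):
    k=(ys>=a)&(ys<b)
    if k.any(): ang('red part',xs[k].mean(),ys[k].mean(),.081)
g=h[...,2]
t=(g[112:145,190:222]<70);t=cv2.connectedComponentsWithStats(t.astype(np.uint8))
for k in range(1,t[0]):
    if t[2][k,4]>8: print(t[2][k]);ang('dark',190+t[3][k][0],112+t[3][k][1],.0915)
im=cv2.resize(p[65:205,115:285],None,fx=4.5,fy=4.2,interpolation=cv2.INTER_CUBIC)
import sys
cv2.imwrite('pics/'+sys.argv[1],im[:,:,::-1])
E
python3 w.py g.png
```

```text
[  119    89   155   152 17020]
((196.01121520996094, 164.487548828125), (148.42385864257812, 158.05108642578125), 125.1069564819336)
centre [ 0.48414834 -0.12519777]
red 71.7 134.1
red part 81.3 134.4
red part 71.1 133.9
red part 60.7 133.6
[16  0 11  3 20]
dark 52.0 130.2
[12  7  7 18 62]
dark 36.9 133.7
```

View pics/g.png

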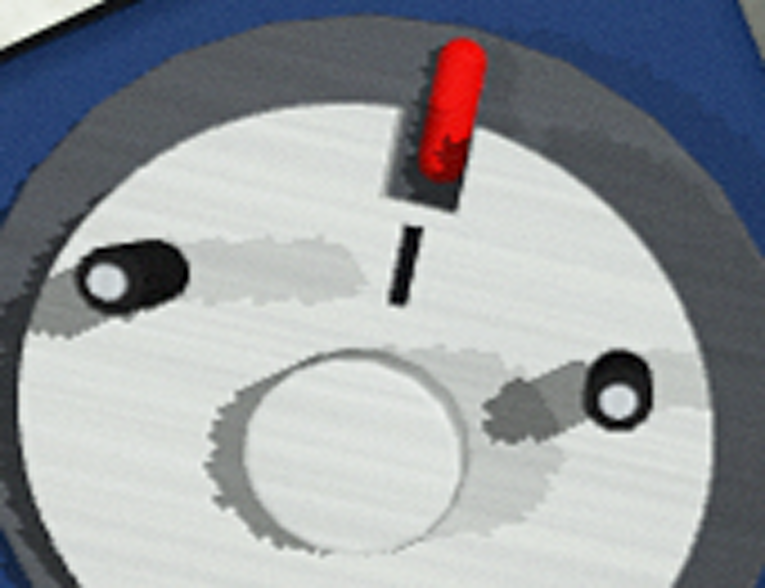

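In this crop the notch's inner corners are (387,195) and (456,211), the tick runs (414,228)–(398,304), the key runs (465,45)–(440,175) and the hub centre is (355,455). The key sits towards the right side of the notch.

```bash
cat > w2.py <<'E'
from ang import *
c=cam('wrist')
q=lambda u,v,z:onplane(c,115+u/4.5-.4,65+v/4.2-.4,z)[:2]
for C in (q(355,455,.1075),A):
    print('C',C)
    def ang(n,P):
        P=P-C;a=np.arctan2(P[1],P[0]);print(n,np.round(np.hypot(*P)*1000,1),np.degrees(a).round(1))
    ang('notch inner mid',(q(387,195,.0915)+q(456,211,.0915))/2)
    ang('tick',q(406,266,.0915))
    ang('tick out',q(414,228,.0915))
    ang('p0',q(107,283,.1195));ang('p2',q(618,399,.1195))
    ang('key out',q(465,60,.081));ang('key in',q(442,165,.081));ang('key mid',q(456,105,.081))
E
python3 w2.py
```

```text
C [ 0.4887075  -0.12710164]
notch inner mid 54.9 135.7
tick 40.8 136.2
tick out 49.3 136.2
p0 56.9 -162.5
p2 56.2 75.2
key out 86.6 135.1
key in 63.5 134.8
key mid 76.9 134.8
C [ 0.4925 -0.1293]
notch inner mid 59.2 136.7
tick 45.0 137.5
tick out 53.6 137.3
p0 59.9 -165.6
p2 57.5 79.4
key out 90.8 135.8
key in 67.8 135.8
key mid 81.1 135.6
```

The notch is at about 136° and the key at about 135°, an error of roughly 1.5 mm at the rim, inside the 3 mm catch limit. Moving over the hub to press.

{"op": "jog_arm", "data": {
  "rows": [
    {"fingers": 0, "x": 3, "y": -19, "z": 0, "ax": 0, "ay": 0, "az": 0},
    {"fingers": 0, "x": 3, "y": -19, "z": 0, "ax": 0, "ay": 0, "az": 0},
    {"fingers": 0, "x": 3, "y": -19.5, "z": 0, "ax": 0, "ay": 0, "az": 0},
    {"fingers": 0, "x": 0, "y": 0, "z": 30, "ax": 0, "ay": 0, "az": 0},
    {"fingers": 0, "x": 0, "y": 0, "z": 30, "ax": 0, "ay": 0, "az": 0},
    {"fingers": 0, "x": 0, "y": 0, "z": 30, "ax": 0, "ay": 0, "az": 0},
    {"fingers": 0, "x": 0, "y": 0, "z": 12, "ax": 0, "ay": 0, "az": 0},
    {"fingers": 0, "x": 0, "y": 0, "z": 0, "ax": 0, "ay": 0, "az": 0}
  ]
}}

```text
t: 8.95
eef_pos: [0.4894, -0.1292, 0.1201]
tool_rot: [-0.002, 0.259, 0.966, -0.0]
contact_force: [-0.3, 0.3, -0.8]
gripper_width: -0.0
grasp_force: 0.0
```

{"op": "jog_arm", "data": {
  "rows": [
    {"fingers": 0, "x": 0, "y": 0, "z": 4, "ax": 0, "ay": 0, "az": 0},
    {"fingers": 0, "x": 0, "y": 0, "z": 2, "ax": 0, "ay": 0, "az": 0},
    {"fingers": 0, "x": 0, "y": 0, "z": 2, "ax": 0, "ay": 0, "az": 0},
    {"fingers": 0, "x": 0, "y": 0, "z": 2, "ax": 0, "ay": 0, "az": 0},
    {"fingers": 0, "x": 0, "y": 0, "z": 1, "ax": 0, "ay": 0, "az": 0},
    {"fingers": 0, "x": 0, "y": 0, "z": 1, "ax": 0, "ay": 0, "az": 0},
    {"fingers": 0, "x": 0, "y": 0, "z": 0, "ax": 0, "ay": 0, "az": 0},
    {"fingers": 0, "x": 0, "y": 0, "z": 0, "ax": 0, "ay": 0, "az": 0}
  ]
}}

```text
t: 9.75
eef_pos: [0.4912, -0.1283, 0.1093]
tool_rot: [-0.0, 0.259, 0.966, 0.0]
contact_force: [0.4, 0.8, 0.8]
gripper_width: 0.001
grasp_force: 0.0
```

Near contact; now pressing.

{"op": "jog_arm", "data": {
  "rows": [
    {"fingers": 0, "x": 0, "y": 0, "z": 1, "ax": 0, "ay": 0, "az": 0},
    {"fingers": 0, "x": 0, "y": 0, "z": 1, "ax": 0, "ay": 0, "az": 0},
    {"fingers": 0, "x": 0, "y": 0, "z": 1, "ax": 0, "ay": 0, "az": 0},
    {"fingers": 0, "x": 0, "y": 0, "z": 1, "ax": 0, "ay": 0, "az": 0},
    {"fingers": 0, "x": 0, "y": 0, "z": 1, "ax": 0, "ay": 0, "az": 0},
    {"fingers": 0, "x": 0, "y": 0, "z": 0, "ax": 0, "ay": 0, "az": 0},
    {"fingers": 0, "x": 0, "y": 0, "z": 0, "ax": 0, "ay": 0, "az": 0},
    {"fingers": 0, "x": 0, "y": 0, "z": 0, "ax": 0, "ay": 0, "az": 0}
  ]
}}

```text
t: 10.55
eef_pos: [0.4913, -0.1284, 0.1043]
tool_rot: [0.0, 0.259, 0.966, -0.0]
contact_force: [0.2, 0.2, 3.4]
gripper_width: -0.001
grasp_force: 1.7
```

{"op": "jog_arm", "data": {
  "rows": [
    {"fingers": 0, "x": 0, "y": 0, "z": 1, "ax": 0, "ay": 0, "az": 0},
    {"fingers": 0, "x": 0, "y": 0, "z": 1, "ax": 0, "ay": 0, "az": 0},
    {"fingers": 0, "x": 0, "y": 0, "z": 1, "ax": 0, "ay": 0, "az": 0},
    {"fingers": 0, "x": 0, "y": 0, "z": 0.5, "ax": 0, "ay": 0, "az": 0},
    {"fingers": 0, "x": 0, "y": 0, "z": 0.5, "ax": 0, "ay": 0, "az": 0},
    {"fingers": 0, "x": 0, "y": 0, "z": 0, "ax": 0, "ay": 0, "az": 0},
    {"fingers": 0, "x": 0, "y": 0, "z": 0, "ax": 0, "ay": 0, "az": 0},
    {"fingers": 0, "x": 0, "y": 0, "z": 0, "ax": 0, "ay": 0, "az": 0}
  ]
}}

```text
t: 11.35
eef_pos: [0.4913, -0.1283, 0.1003]
tool_rot: [0.0, 0.259, 0.966, 0.0]
contact_force: [0.8, 0.1, 3.7]
gripper_width: -0.001
grasp_force: 1.7
```

Still only O-ring resistance at 100.3 mm, below where the rim would catch on the key. Continuing to the seat.

{"op": "jog_arm", "data": {
  "rows": [
    {"fingers": 0, "x": 0, "y": 0, "z": 1, "ax": 0, "ay": 0, "az": 0},
    {"fingers": 0, "x": 0, "y": 0, "z": 1, "ax": 0, "ay": 0, "az": 0},
    {"fingers": 0, "x": 0, "y": 0, "z": 0.5, "ax": 0, "ay": 0, "az": 0},
    {"fingers": 0, "x": 0, "y": 0, "z": 0.5, "ax": 0, "ay": 0, "az": 0},
    {"fingers": 0, "x": 0, "y": 0, "z": 0.5, "ax": 0, "ay": 0, "az": 0},
    {"fingers": 0, "x": 0, "y": 0, "z": 0, "ax": 0, "ay": 0, "az": 0},
    {"fingers": 0, "x": 0, "y": 0, "z": 0, "ax": 0, "ay": 0, "az": 0},
    {"fingers": 0, "x": 0, "y": 0, "z": 0, "ax": 0, "ay": 0, "az": 0}
  ]
}}

```text
t: 12.15
eef_pos: [0.4914, -0.1284, 0.0977]
tool_rot: [0.0, 0.259, 0.966, 0.0]
contact_force: [-3.8, 1.0, 15.2]
gripper_width: 0.002
grasp_force: 7.6
```

Force rises to 15 N at 97.7 mm, so the plate is on its seat. Retracting.

{"op": "jog_arm", "data": {
  "rows": [
    {"fingers": 0, "x": 0, "y": 0, "z": -5, "ax": 0, "ay": 0, "az": 0},
    {"fingers": 0, "x": 0, "y": 0, "z": -20, "ax": 0, "ay": 0, "az": 0},
    {"fingers": 0, "x": 0, "y": 0, "z": -30, "ax": 0, "ay": 0, "az": 0},
    {"fingers": 0, "x": 0, "y": 0, "z": -30, "ax": 0, "ay": 0, "az": 0},
    {"fingers": 0, "x": 0, "y": 0, "z": -30, "ax": 0, "ay": 0, "az": 0},
    {"fingers": 0, "x": 0, "y": 35, "z": 0, "ax": 0, "ay": 0, "az": 0},
    {"fingers": 0, "x": 0, "y": 35, "z": 0, "ax": 0, "ay": 0, "az": 0},
    {"fingers": 0, "x": 0, "y": 0, "z": 0, "ax": 0, "ay": 0, "az": 0}
  ]
}}

```text
t: 12.95
eef_pos: [0.5283, -0.0624, 0.2116]
tool_rot: [0.0, 0.255, 0.967, 0.001]
contact_force: [-0.6, 0.0, -0.6]
gripper_width: 0.0
grasp_force: 0.0
```

```bash
python3 -c "
from h import *
state()
c=cam('wrist')['pixels'];s=cam('side')['pixels']
cv2.imwrite('pics/i.png',np.hstack([c[:360],cv2.resize(s[180:270,205:277],None,fx=4,fy=4)])[:,:,::-1])"
```

```text
t 12.95 p [528.3 -62.4 211.6] r 75.82261923788899 ang 61.84477587633534 yang 60.42816377600922 z [ 0.001  0.002 -1.   ] F [-0.6  0.  -0.6] q [-0.28  0.27  0.33  1.94 -0.11  0.95  1.16]
```

View pics/i.png

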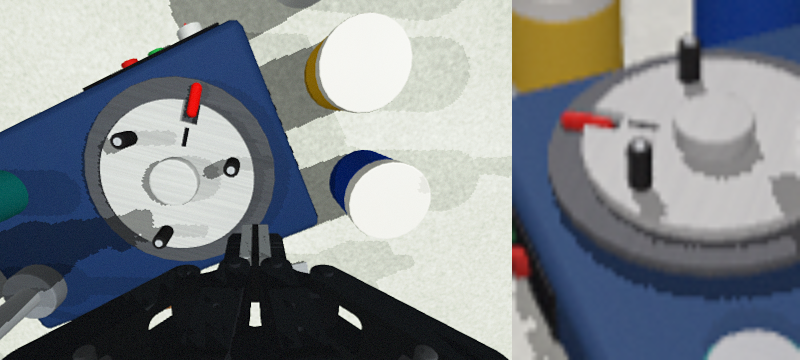

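The plate is flat and low on the flange, with the red key standing in the notch (wrist view (192,100), side view (590,120)). The jars and tin have not moved and the hand is clear.

```bash
python3 -c "
from station import bot
print(bot.hand_in())"
```

```text
the job is handed in; nothing more can be done
None
```

The plate is pressed home, with the notch over the drive key, the bystanders I could see unmoved and the hand clear; the job is handed in, though the hand-in returned no verdict.

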